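Shut and lock the optics dry box

ROBOT

A 6-joint arm with a two-finger parallel gripper is mounted at the origin on the work surface. World frame = base frame: x ahead of the robot, y to its left, z up, the work surface at z = 0. Lengths are in mm, angles in rad, forces in N, time in s.
With the tool pointing down it reaches from about 350 to 875 mm from the base axis. Payload 4.2 kg.
Tool frame: the origin (TCP) lies at the very end of the fingers, on their centre line; the grasp point (between the pads) lies 19 mm behind it; z points along the fingers, y is the line along which they close (so a half turn about z gives the same grasp; the last joint's range is limited). The gripper opens to 85 mm and grips with 20 to 120 N. Pads are 22 mm wide; open, the fingers measure 114 mm over their backs; the gripper's body (76 mm by 85 mm) begins 54 mm behind the grasp point. The pads swing forward as they close: fully open they stand 13 mm farther back than shut.
Start: joints at [-1.066, 0.385, 0.008, 0, -1.194, -0.259], TCP at [152.1, -606.189, 231.312] pointing down, gripper open.
Joint ranges: [-3.14, 3.14], [-1.21, 2.06], [-1.07, 1.41], [-3.16, 2.05], [-2.99, -0.16], [-3.1, 3.1]. Speed limits (rad/s): [2.79, 2.79, 3.14, 3.14, 3.14, 3.14].

INTERFACE

Orientations are given as a unit quaternion [x, y, z, w].
In Python, from bench import arm gives the robot as it stands.
- The arm moves only by the tool servo_tool, never from a script. Its argument "rows" is a list that holds one entry, the list of rows, each a list of 7 numbers: the finger opening in mm, from 0 to 85.4, then the shift along the tool's x, y, z in mm, then the turn, a rotation vector about the tool's x, y, z in rad. A call has 1 to 10 rows; each row is the pose to reach, as a shift and turn from the pose commanded when the call began, along the tool's axes at that moment; what a row does not reach only later rows make up. A row lasts 1/8 s, in which the tool goes at most 62.5 mm and 10.7 degrees, less where a joint would pass 70% of its speed; a pose out of reach is approached as far as the arm can. A call with a gripper value outside its range is refused whole. The fingers move at their own pace and stop on an object; the grip force is fixed at half the most. Time passes only in rows, so rows that repeat a pose let the fingers close. It gives the time, the measured TCP pose, the force, the opening and the grip force at its end, in the units of the state.
- arm.read_state(): the state, without advancing time (a new reading comes with each control period).
- arm.get_image(name): name is "scene" or "top"; returns the picture (384x512x3 uint8, red, green, blue); there is no depth.
- arm.camera_params(name): a dict with "intrinsics" (3x3 intrinsics, pixels), "R" (3x3) and "t" (3): a world point X has camera coordinates R X + t. Camera axes: x right, y down, z forward; pixel columns grow to the right and rows downward; lengths in mm; the calibration is good to about 2 mm. A picture is of the moment at which its call begins. camera_params takes no time and is no camera call.
- arm.job_done(): hands the job in; it is judged then, once.
The state is a dict: "clock": time; "joints": joint angles; "joint_vel": joint speeds; "joint_efforts": joint torques, N m; "position": TCP position; "ee_rot": TCP orientation; "contact_force": force on the tool from outside, world axes, zero at the start; "wrist_torque": the same for the moment, N m; "gripper_width": finger opening in mm; "grasp_force": force on a finger pad.
Only numpy, scipy, OpenCV 4.12 (cv2) and the standard library are available. Lean on these libraries where they do the work, as an engineer would, in place of code of your own. Each camera call takes 0.05 s, during which the arm holds its last target. There are 200 camera calls.

TASK

Push the raised lid of the maroon dry box all the way shut with your fingertips, then set a fingertip in the slot of the round cream dial on the lid and turn the dial clockwise (seen from above) a quarter turn to its stop, so that the slot lines up with the red marks and the lid is locked. Only push: do not pull the lid further open, and leave the bottle, the blue canister and the green slide box standing where they are.

Things in the scene. Friction and masses are not known exactly. Their poses are not given: they have to be found in the camera images.
- case: The dry box, maroon plastic, fixed to the desk: 260 mm (its x) by 320 mm (its y), rim 100 mm above the desk. Origin: centre of its underside on the desk. Its -x side is the front (towards the robot); the lid hinges along the top of its +x side.
- lid (a joint): Lid angle in rad: 0 shut on the rim, positive when the front edge is raised (it starts at 0.2 to 0.4). A stiff hinge holds it wherever it is left; pushing down near its front takes about 3 N.
- lid_spot (a point): Free spot for pushing on the lid's plain top face: 112 mm to the +y side of the dial's axis, 175 mm from the hinge line. Axes as the lid's: z out of the top face, x away from the front edge. Lid 260 by 320 mm, 10 mm thick; top face 110 mm above the desk when shut. The hinge line is 130 mm to +x of the case's origin, 100 mm above the desk.
- dial (a joint): Dial angle in rad, growing clockwise seen from above: 0 open (slot parallel to the front edge, at the green marks), 1.571 locked against its stop (slot square to the front edge, at the red marks). Starts at 0 to 0.4, stays where left, turns with 0.12 N m (3 N at 38 mm). A cam tongue below it slips under a catch on the front wall only when the lid is shut (within 0.01 rad).
- slot (a point): On the dial's axis, mid slot floor, 175 mm from the hinge line, midway across the lid. Cream dial, 120 mm diameter, standing 20 mm above the lid; a straight 44 mm wide, 16 mm deep slot with dark floor runs right across it, open at both ends and above; floor 4 mm above the lid's face (114 mm above the desk when shut). Axes turn with the dial: y along the slot, z out of the lid.
- oil: Small amber bottle, 36 mm diameter, 75 mm tall, loose; origin under its centre. Not to be disturbed.
- canister: Blue lens canister, 42 mm diameter, 66 mm tall, loose; origin under its centre. Not to be disturbed.
- slidebox: Green slide box, 85 by 50 by 32 mm, loose; origin under its centre. Not to be disturbed.

How it is judged:
By the outcome, as a careful person would: the job done as asked, in the order asked, and still so for the second after the job is handed in, with the robot touching nothing.
It also fails if it takes over 48 s, if anything falls off the work surface, if the arm or the gripper's body presses on something with over 40 N, if the wrist force passes 120 N, or if a joint passes its speed limit or range.

## Working session

There is one attempt and no reset: what is moved stays moved. The work goes in short steps, Python scripts to look and compute and a tool call to move; the robot and the scene stay as the last step left them, time stands still between calls to the robot, and variables do not carry over. Pictures are saved under pics/ and viewed, at most 10 in all, crops included, and the job is handed in when it is done.

Besides the shell and the picture viewer there is one more tool, called after ">>>" by a JSON object that holds its "method" and its "body", one argument or row to a line. servo_tool: Moves the arm, as the interface text tells. Its arguments: {"type":"object","properties":{"rows":{"type":"array"}},"required":["rows"]}

```bash
mkdir -p pics && python3 - <<'E'
from bench import arm
import cv2,numpy as np
for n in("scene","top"):
    im=arm.get_image(n);cv2.imwrite(f"pics/{n}0.png",cv2.resize(im[:,:,::-1],(800,600),interpolation=cv2.INTER_CUBIC))
    p=arm.camera_params(n);print(n,np.round(p["intrinsics"],1).tolist(),np.round(p["R"],4).tolist(),np.round(p["t"],1).tolist())
s=arm.read_state();print(s)
E
```

```text
scene [[438.8, 0.0, 257.0], [0.0, 438.8, 188.0], [0.0, 0.0, 1.0]] [[0.7277, 0.6856, 0.0203], [0.5128, -0.5242, -0.6799], [-0.4555, 0.5052, -0.733]] [-480.3, -231.8, 1164.1]
top [[433.9, 0.0, 249.7], [0.0, 433.9, 192.1], [0.0, 0.0, 1.0]] [[0.0213, -0.9998, 0.0048], [-0.9947, -0.0217, -0.1004], [0.1005, -0.0027, -0.9949]] [-1.2, 597.4, 829.2]
{'clock': 0.1, 'joints': array([-1.06634152e+00,  3.85474050e-01,  6.76364911e-03, -4.14888616e-04,
       -1.19399382e+00, -2.58608530e-01]), 'joint_vel': array([-0.00129612, -0.00367267,  0.0034522 ,  0.00189807, -0.00084005,
        0.00117158]), 'joint_efforts': array([-4.53822213e-04, -3.93319380e+01,  1.88929707e+01,  4.19798836e+00,
       -2.60386943e-03,  2.65703470e-06]), 'position': array([ 152.00225868, -605.70121983,  230.33779264]), 'ee_rot': array([-1.22537815e-01,  9.92463368e-01,  9.57146444e-04, -1.76240398e-04]), 'contact_force': array([-0.101023  ,  0.11337123,  0.39984981]), 'wrist_torque': array([ 0.00953968,  0.01842341, -0.03954873]), 'grasp_force': 0.0, 'gripper_width': 85.21114082164675}
```

View pics/scene0.png

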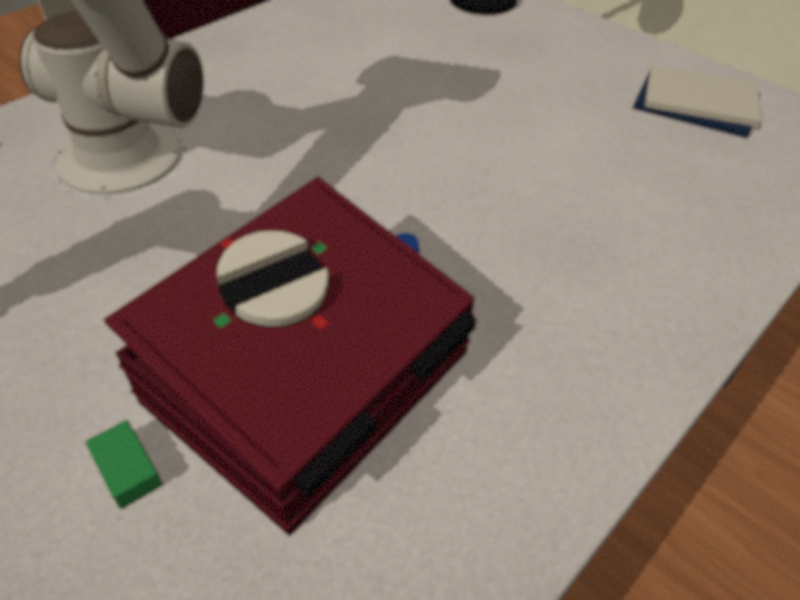

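View pics/top0.png

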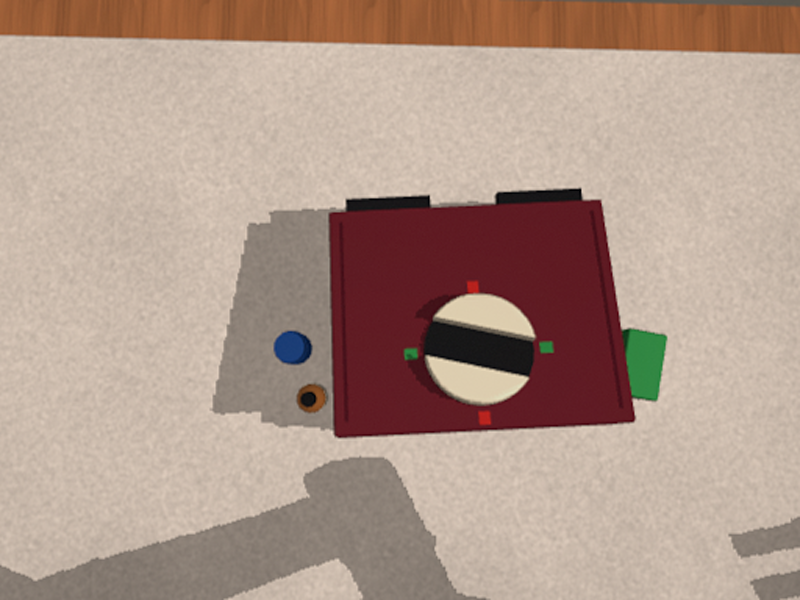

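The scene view shows the raised lid: corners at about (318,178), (107,320) and (473,298), and green and red marks around the dial. The top view shows lid corners at (330,213), (601,201), (634,420) and (338,437). The slot is slightly clockwise of the green marks, the bottle and canister stand on the +y side, and the slide box is on the -y side. Next I fit the pose.

```bash
cat > h.py <<'E'
from bench import arm
import numpy as np
from scipy.optimize import least_squares
from scipy.spatial.transform import Rotation as R
def lidpts(q,L):  # L: lid coords rel hinge line: x (neg to front), y, z above rim
    x,y,w,a=q[:4]
    P=R.from_euler('y',a).apply(np.atleast_2d(L))+[130,0,100]
    return R.from_euler('z',w).apply(P)+[x,y,0]
def proj(n,X):
    p=arm.camera_params(n);c=X@np.array(p["R"]).T+p["t"];u=c@np.array(p["intrinsics"]).T
    return u[:,:2]/u[:,2:]
def ray(n,uv,z):
    p=arm.camera_params(n);Rm=np.array(p["R"]);o=-Rm.T@p["t"];d=Rm.T@np.linalg.inv(p["intrinsics"])@[uv[0],uv[1],1]
    return o+d*(z-o[2])/d[2]
E
python3 - <<'E'
from h import *
k=.64
top=np.array([[330,213],[601,201],[634,420],[338,437],[411,354],[546,347],[473,287],[485,418]])*k
sc=np.array([[473,298],[318,178],[107,320],[228,243],[319,248],[222,321],[320,323]])*k
def L(r):
    c=[[0,160,10],[0,-160,10],[-260,-160,10],[-260,160,10]]
    m=[[-175,r,10],[-175,-r,10],[-175+r,0,10],[-175-r,0,10]]
    return np.array(c+m)
def f(q):
    X=lidpts(q,L(q[4]));a=proj("top",X)-top;b=proj("scene",X[[0,3,2,7,4,5,6]])-sc
    return np.r_[a.ravel(),b.ravel()]
s=least_squares(f,[560,-100,0,.3,75],loss='soft_l1');print(s.x.round(4));print(f(s.x).reshape(-1,2).round(1).tolist())
q=s.x
# dial angle: fit slot ends in top view
e=np.array([[426,338],[535,359]])*k
def g(t):
    a=t[0];d=np.array([np.sin(a),np.cos(a),0]) # +y end moves to +x when cw
    c=np.array([-175,0,24.]); return (proj("top",lidpts(q,np.array([c+60*d,c-60*d])))-e).ravel()
t=least_squares(g,[.2]);print("dial",t.x,t.fun.round(1))
for a in(q[3],0):
    qq=q.copy();qq[3]=a;print("spot,slot,front",lidpts(qq,[[-175,112,10],[-175,0,14],[-260,0,10],[-260,112,10]]).round(1).tolist())
print("oil",ray("top",np.array([310,398])*k,75),"can",ray("top",np.array([292,347])*k,66))
E
```

```text
[ 5.728276e+02 -8.164740e+01  6.890000e-02  1.923000e-01  7.380060e+01]
[[-1.5, -2.1], [0.2, -2.4], [0.7, 0.9], [-3.3, -0.5], [-0.7, -0.4], [-0.8, -0.0], [-0.7, -0.7], [-1.1, 0.1], [0.9, -0.8], [-1.3, -1.3], [-4.6, -0.2], [-1.2, 1.7], [-1.4, 0.8], [-1.1, 0.2], [-1.1, 0.2]]
dial [0.24502603] [-1.3 -0.9 -0.3 -0.6]
spot,slot,front [[525.3, 27.3, 143.3], [533.8, -84.3, 147.2], [449.8, -90.1, 159.5], [442.1, 21.6, 159.5]]
spot,slot,front [[520.2, 27.0, 110.0], [527.9, -84.7, 114.0], [443.1, -90.6, 110.0], [435.4, 21.1, 110.0]]
oil [474.34663171 104.22709965  75.        ] can [534.3313038  128.92347377  66.        ]
```

>>> {"method": "servo_tool", "body": {
  "rows": [
    [[0, -50, 51, 0, 0, 0, 0.05], [0, -90, 92, 0, 0, 0, 0.1], [0, -130, 133, 0, 0, 0, 0.15], [0, -170, 174, 0, 0, 0, 0.177], [0, -210, 214, 0, 0, 0, 0.177], [0, -250, 255, 0, 0, 0, 0.177], [0, -290, 296, 0, 0, 0, 0.177], [0, -330, 337, 0, 0, 0, 0.177], [0, -370, 378, 0, 0, 0, 0.177], [0, -410, 418, 0, 0, 0, 0.177]]
  ]
}}

```text
clock: 1.35
position: [448.4, -99.1, 231.3]
ee_rot: [-0.035, 0.999, 0.0, -0.0]
contact_force: [0.6, 0.5, -0.8]
gripper_width: 0.2
grasp_force: 0.0
```

```bash
cat >> h.py <<'E'
def to(*T,yaw=None):
    s=arm.read_state();Rt=R.from_quat(s["ee_rot"]);print("t",s["clock"],"pos",s["position"].round(1),"F",s["contact_force"].round(1),"w",round(s["gripper_width"],1),"x,y axes",Rt.as_matrix().T[:2].round(3).tolist())
    for t in T: print(t,"->",Rt.inv().apply(np.array(t)-s["position"]).round(1))
E
python3 -c "
from h import *
to([522,26,200],[522,26,150],[521,26,112])"
```

```text
t 1.35 pos [448.4 -99.1 231.3] F [ 0.6  0.5 -0.8] w 0.2 x,y axes [[-0.998, -0.069, 0.0], [-0.069, 0.998, 0.0]]
[522, 26, 200] -> [-82.1 119.7  31.3]
[522, 26, 150] -> [-82.1 119.7  81.3]
[521, 26, 112] -> [-81.1 119.8 119.3]
```

Above the lid; on to the free spot and down to just above the surface.

>>> {"method": "servo_tool", "body": {
  "rows": [
    [[0, -25, 37, 0, 0, 0, 0], [0, -50, 75, 10, 0, 0, 0], [0, -75, 110, 25, 0, 0, 0], [0, -82, 120, 45, 0, 0, 0], [0, -82, 120, 65, 0, 0, 0], [0, -82, 120, 75, 0, 0, 0], [0, -82, 120, 82, 0, 0, 0], [0, -82, 120, 88, 0, 0, 0], [0, -82, 120, 92, 0, 0, 0], [0, -82, 120, 96, 0, 0, 0]]
  ]
}}

```text
clock: 2.6
position: [521.6, 24.2, 135.6]
ee_rot: [-0.034, 0.999, 0.0, 0.0]
contact_force: [-1.1, -0.0, 3.4]
gripper_width: -0.1
grasp_force: 1.4
```

>>> {"method": "servo_tool", "body": {
  "rows": [
    [[0, 0, 0, 5, 0, 0, 0], [0, 0, 0, 10, 0, 0, 0], [0, 0, 0, 14, 0, 0, 0], [0, 0, 0, 18, 0, 0, 0], [0, 0, 0, 20, 0, 0, 0], [0, 0, 0, 22, 0, 0, 0], [0, 0, 0, 23, 0, 0, 0], [0, 0, 0, 24, 0, 0, 0]]
  ]
}}

```text
clock: 3.6
position: [521.6, 24.4, 111.3]
ee_rot: [-0.034, 0.999, 0.0, -0.0]
contact_force: [-1.7, 0.3, 3.1]
gripper_width: -0.3
grasp_force: 1.4
```

>>> {"method": "servo_tool", "body": {
  "rows": [
    [[0, 0, 0, 1, 0, 0, 0], [0, 0, 0, 2, 0, 0, 0], [0, 0, 0, 3, 0, 0, 0], [0, 0, 0, 3, 0, 0, 0]]
  ]
}}

```text
clock: 4.1
position: [521.6, 24.4, 110.0]
ee_rot: [-0.035, 0.999, -0.0, 0.0]
contact_force: [-5.0, 1.1, 12.3]
gripper_width: -0.4
grasp_force: 6.3
```

Force rises at z = 110, so the lid is on the rim. I lift off and re-measure the dial.

>>> {"method": "servo_tool", "body": {
  "rows": [
    [[0, 0, 0, -20, 0, 0, 0], [0, 0, 0, -55, 0, 0, 0], [0, 10, 25, -60, 0, 0, 0], [0, 50, 60, -60, 0, 0, 0], [0, 90, 100, -60, 0, 0, 0], [0, 110, 120, -60, 0, 0, 0], [0, 110, 120, -60, 0, 0, 0]]
  ]
}}

```text
clock: 4.97
position: [403.2, 137.9, 168.6]
ee_rot: [-0.036, 0.999, 0.001, 0.001]
contact_force: [0.1, -0.5, 0.7]
gripper_width: -0.2
grasp_force: 0.0
```

```bash
python3 - <<'E'
from bench import arm
import cv2
im=arm.get_image("top")[110:300,170:440,::-1];cv2.imwrite("pics/top1.png",cv2.resize(im,None,fx=2.9,fy=2.9,interpolation=cv2.INTER_CUBIC))
im=arm.get_image("scene")[100:350,50:330,::-1];cv2.imwrite("pics/sc1.png",cv2.resize(im,None,fx=2.4,fy=2.4,interpolation=cv2.INTER_CUBIC))
E
```

```text
(no output)
```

View pics/top1.png

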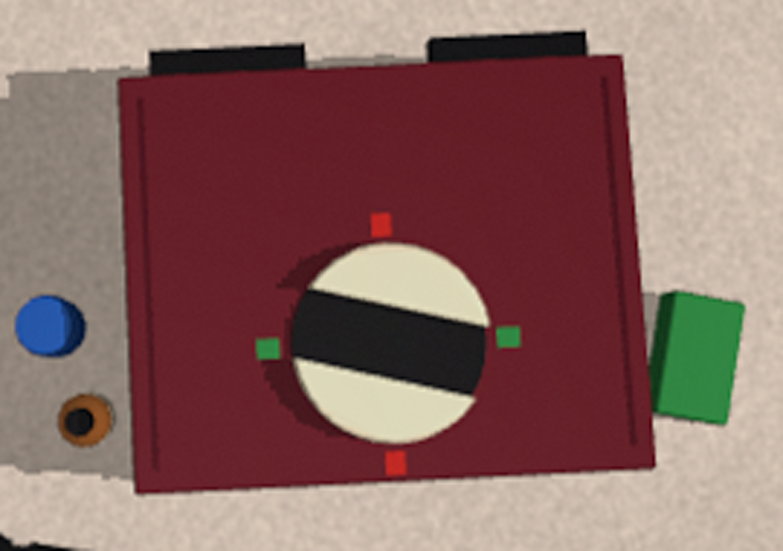

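View pics/sc1.png

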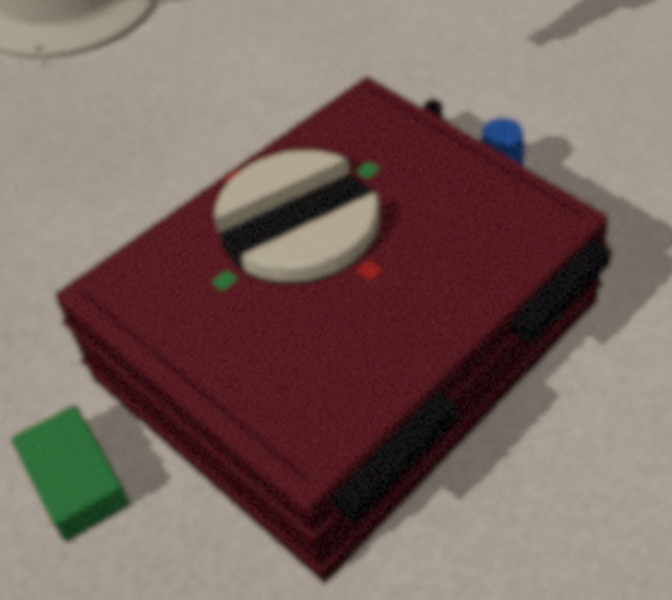

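The lid is flat. In the top crop the red marks are at (381,225) and (396,463), the green at (268,349) and (508,337). The slot edges run (313,289)-(490,326) and (293,358)-(474,395).

```bash
python3 - <<'E'
from h import *
c=lambda p:np.array(p)/2.9+[170-.3,110-.3]
P=lambda p,z:ray("top",c(p),z)
rb,rf,gl,gr=[P(p,110) for p in((381,225),(396,463),(268,349),(508,337))]
print(rb.round(1),rf.round(1),gl.round(1),gr.round(1),"centres",((rb+rf)/2).round(1),((gl+gr)/2).round(1))
yaw=np.arctan2(*(rb-rf)[[1,0]]);yaw2=np.arctan2(*(gl-gr)[[0,1]]);print("yaw",yaw,-yaw2)
E=[P(p,130) for p in((313,289),(490,326),(293,358),(474,395))]
print(np.round(E,1).tolist(),"c",np.mean(E,0).round(1))
d1=E[0]-E[1];d2=E[2]-E[3];print("slot dir ang",np.arctan2(d1[0],d1[1]),np.arctan2(d2[0],d2[1]))
C=(rb+rf+gl+gr)/4;C=np.array([C[0],C[1]]);y=yaw
a0=np.arctan2(d1[0],d1[1])
n=lambda th:np.array([np.sin(th),np.cos(th)])
p0=C+41*n(a0)
print("C",C,"p0",p0)
for k in range(7):
    th=a0+0.12+k*(np.pi/2-y-a0-.12)/6;print(k,th,(C+41*n(th)).round(1))
to([*p0,168],[*p0,120])
E
```

```text
[599.9 -80.2 110. ] [454.4 -90.7 110. ] [521.8 -11.5 110. ] [ 532.3 -159.   110. ] centres [527.1 -85.4 110. ] [527.1 -85.3 110. ]
yaw 0.07207285787200572 0.07115162332612485
[[558.0, -37.3, 130.0], [538.1, -143.7, 130.0], [516.5, -25.9, 130.0], [496.8, -134.2, 130.0]] c [527.4 -85.3 130. ]
slot dir ang 0.1848787649901565 0.17955963690486382
C [527.09985149 -85.34825127] p0 [534.63677349 -45.04695096]
0 0.30487876499015654 [539.4 -46.2]
1 0.5038528823122789 [546.9 -49.4]
2 0.7028269996344012 [553.6 -54.1]
3 0.9018011169565237 [559.3 -59.9]
4 1.1007752342786459 [563.7 -66.8]
5 1.2997493516007683 [566.6 -74.4]
6 1.4987234689228908 [568.  -82.4]
t 5.075 pos [404.3 137.  168.5] F [ 0.4  0.4 -0.2] w -0.0 x,y axes [[-0.998, -0.07, -0.001], [-0.07, 0.998, 0.001]]
[np.float64(534.6367734876603), np.float64(-45.04695095687702), 168] -> [-117.4 -190.7    0.5]
[np.float64(534.6367734876603), np.float64(-45.04695095687702), 120] -> [-117.3 -190.7   48.5]
```

>>> {"method": "servo_tool", "body": {
  "rows": [
    [[0, -25, -40, 0, 0, 0, 0], [0, -50, -82, 0, 0, 0, 0], [0, -80, -130, 0, 0, 0, 0], [0, -105, -170, 0, 0, 0, 0], [0, -117, -191, 0, 0, 0, 0], [0, -117, -191, 10, 0, 0, 0], [0, -117, -191, 25, 0, 0, 0], [0, -117, -191, 35, 0, 0, 0], [0, -117, -191, 44, 0, 0, 0], [0, -117, -191, 48, 0, 0, 0]]
  ]
}}

```text
clock: 6.32
position: [533.2, -45.6, 119.7]
ee_rot: [-0.035, 0.999, -0.0, -0.0]
contact_force: [-0.1, -0.1, 0.7]
gripper_width: 0.1
grasp_force: 0.0
```

```bash
python3 - <<'E'
from h import *
C=np.array([527.1,-85.3]);n=lambda th:np.array([np.sin(th),np.cos(th)])
to(*[[*(C+41*n(th)).round(1),119.5] for th in np.arange(.3,1.75,.12)])
E
```

```text
t 6.325 pos [533.2 -45.6 119.7] F [-0.1 -0.1  0.7] w 0.1 x,y axes [[-0.998, -0.07, 0.001], [-0.07, 0.998, -0.0]]
[np.float64(539.2), np.float64(-46.1), 119.5] -> [-6.  -1.   0.2]
[np.float64(543.8), np.float64(-47.9), 119.5] -> [-10.4  -3.1   0.2]
[np.float64(548.2), np.float64(-50.1), 119.5] -> [-14.7  -5.6   0.2]
[np.float64(552.2), np.float64(-52.9), 119.5] -> [-18.5  -8.7   0.2]
[np.float64(555.9), np.float64(-56.2), 119.5] -> [-21.9 -12.2   0.2]
[np.float64(559.2), np.float64(-59.8), 119.5] -> [-25.  -16.    0.2]
[np.float64(562.0), np.float64(-63.8), 119.5] -> [-27.5 -20.2   0.2]
[np.float64(564.4), np.float64(-68.2), 119.5] -> [-29.6 -24.8   0.2]
[np.float64(566.1), np.float64(-72.8), 119.5] -> [-31.  -29.5   0.2]
[np.float64(567.4), np.float64(-77.5), 119.5] -> [-31.9 -34.3   0.2]
[np.float64(568.0), np.float64(-82.4), 119.5] -> [-32.2 -39.2   0.2]
[np.float64(568.1), np.float64(-87.3), 119.5] -> [-31.9 -44.1   0.2]
[np.float64(567.5), np.float64(-92.2), 119.5] -> [-31.  -48.9   0.2]
```

In the slot without contact. I sweep the arc clockwise.

>>> {"method": "servo_tool", "body": {
  "rows": [
    [[0, -6, -1, 0, 0, 0, 0], [0, -10.5, -3, 0, 0, 0, 0], [0, -14.5, -5.5, 0, 0, 0, 0], [0, -18.5, -8.5, 0, 0, 0, 0], [0, -22, -12, 0, 0, 0, 0], [0, -25, -16, 0, 0, 0, 0], [0, -27.5, -20, 0, 0, 0, 0], [0, -29.5, -25, 0, 0, 0, 0], [0, -31, -29.5, 0, 0, 0, 0], [0, -32, -34, 0, 0, 0, 0]]
  ]
}}

```text
clock: 7.58
position: [563.7, -77.8, 119.2]
ee_rot: [-0.034, 0.999, 0.001, -0.005]
contact_force: [-7.1, 4.2, 2.0]
gripper_width: 0.2
grasp_force: 4.0
```

>>> {"method": "servo_tool", "body": {
  "rows": [
    [[0, 0, -4, 0, 0, 0, 0], [0, 0, -7, 0, 0, 0, 0], [0, 0.5, -10, 0, 0, 0, 0], [0, 1, -12, 0, 0, 0, 0], [0, 1, -12, 0, 0, 0, 0]]
  ]
}}

```text
clock: 8.2
position: [566.7, -89.3, 119.8]
ee_rot: [-0.034, 0.999, 0.001, -0.001]
contact_force: [-3.0, 3.7, 0.7]
gripper_width: -0.1
grasp_force: 1.9
```

```bash
python3 - <<'E'
from h import *
import cv2
to([566,-92,119])
im=arm.get_image("top")[110:300,170:440,::-1];cv2.imwrite("pics/top2.png",cv2.resize(im,None,fx=2.9,fy=2.9,interpolation=cv2.INTER_CUBIC))
E
```

```text
t 8.2 pos [566.7 -89.3 119.8] F [-3.   3.7  0.7] w -0.1 x,y axes [[-0.998, -0.068, 0.002], [-0.068, 0.998, 0.001]]
[566, -92, 119] -> [ 0.9 -2.6  0.8]
```

View pics/top2.png

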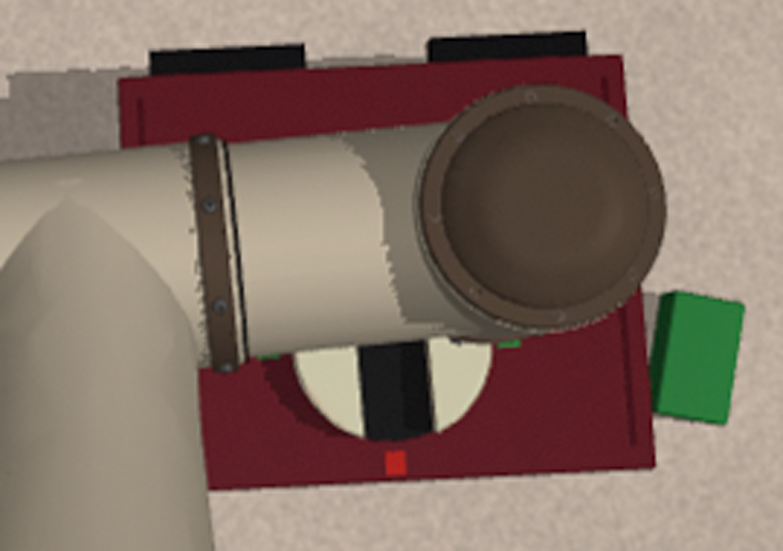

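The picture shows the slot's near end pointing at the front red mark (396,463), so it is nearly at the stop. I push gently until the force rises.

>>> {"method": "servo_tool", "body": {
  "rows": [
    [[0, 0, -2, 0, 0, 0, 0], [0, 0, -4, 0, 0, 0, 0], [0, 0, -5, 0, 0, 0, 0], [0, 0, -5, 0, 0, 0, 0]]
  ]
}}

```text
clock: 8.75
position: [566.5, -91.2, 119.7]
ee_rot: [-0.034, 0.999, 0.003, -0.001]
contact_force: [-7.0, 15.9, 2.9]
gripper_width: -0.1
grasp_force: 8.3
```

At the stop (16 N). I centre the finger in the slot, lift out and look.

>>> {"method": "servo_tool", "body": {
  "rows": [
    [[0, 0, 6, 0, 0, 0, 0], [0, 0, 9, 0, 0, 0, 0], [0, 0, 9, -15, 0, 0, 0], [0, 0, 9, -40, 0, 0, 0], [0, 0, 9, -80, 0, 0, 0], [0, 45, 0, -110, 0, 0, 0], [0, 90, -30, -120, 0, 0, 0], [0, 130, -70, -120, 0, 0, 0], [0, 140, -120, -120, 0, 0, 0], [0, 145, -170, -120, 0, 0, 0]]
  ]
}}

```text
clock: 10.0
position: [434.5, -276.4, 242.5]
ee_rot: [-0.034, 0.999, -0.001, 0.002]
contact_force: [1.0, 1.2, 0.7]
gripper_width: -0.0
grasp_force: 0.0
```

>>> {"method": "servo_tool", "body": {
  "rows": [
    [[0, 10, -50, 0, 0, 0, 0], [0, 20, -100, 0, 0, 0, 0], [0, 20, -150, 0, 0, 0, 0], [0, 20, -150, 0, 0, 0, 0]]
  ]
}}

```text
clock: 10.5
position: [424.7, -428.8, 240.4]
ee_rot: [-0.032, 0.999, -0.001, 0.0]
contact_force: [0.3, 0.3, 0.1]
gripper_width: -0.1
grasp_force: 0.0
```

```bash
python3 - <<'E'
from h import *
import cv2
to([566,-92,119])
im=arm.get_image("top")[110:300,170:440,::-1];cv2.imwrite("pics/top3.png",cv2.resize(im,None,fx=2.9,fy=2.9,interpolation=cv2.INTER_CUBIC))
E
```

```text
t 10.5 pos [ 424.7 -428.8  240.4] F [0.3 0.3 0.1] w -0.1 x,y axes [[-0.998, -0.064, -0.0], [-0.064, 0.998, -0.001]]
[566, -92, 119] -> [-162.5  327.2  121. ]
```

View pics/top3.png

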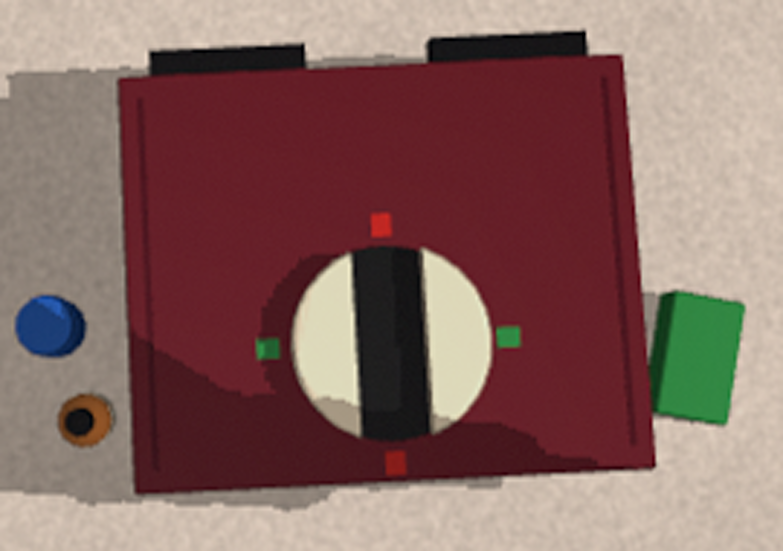

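The slot edges, (351,252)-(360,437) and (421,248)-(432,433), are parallel to the line through the red marks, (381,225)-(396,463). The bottle, canister and slide box are at the same pixels as before.

```bash
python3 -c "
from bench import arm
print(arm.job_done())"
```

```text
the job is handed in; nothing more can be done
None
```

I pushed the lid shut and turned the dial clockwise to its stop with the slot on the red marks. The bottle, canister and slide box have not moved, and I handed the job in at about 10.6 s of the 48 s allowed.

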